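# Press the sample holder home on the spring jig

### The job

Pick up the flanged sample holder and slip it, hub up, over the post of the setting jig; then press it down against the sprung collar until its flange sits flat on the two stop pillars. Finish while still holding it pressed firmly on the stops with the gripper, so that a colleague can lock it there: do not let go, because the spring would push it up again. Leave the beaker, the dropper bottle and the vial that stand loose near the work where they are.

Things in the scene. Friction and masses are not known exactly. Their poses are not given: they have to be found in the camera images.
- holder: loose aluminium sample holder, 0.2 to 0.33 kg: round flange 76 mm across, 8 mm thick, with a round hub 32 mm across on its middle, up to 44 mm above the underside; a 17 mm bore runs right through. Starts on the table, hub up. Origin: centre of the underside, z up along the bore. Grip across the hub from above at any yaw, fingertips above the flange (more than 8 mm over the origin)
- hub_top (a point): centre of the hub's upper rim, on the bore axis, 44 mm above the holder's origin
- jig: setting jig, fixed to the table: aluminium base plate 84 (x) x 120 (y) x 12 mm (z); in its middle an upright steel post 14 mm thick, its tip 90 mm above the table, the last 10 mm a cone down to 6 mm; round the post a coil spring under a dark steel collar. Origin: centre of the underside, on the post axis, at table height; z up
- post_tip (a point): top of the post, on its axis, 90 mm above the table
- stops: the two fixed steel stop pillars of the jig, 14 mm in diameter, 30 mm from the post's axis on the jig's +y and -y sides, their flat tops 40 mm above the table. The holder's flange lands on both: its origin is then 40 mm above the table. Origin and axes as jig
- plunger_top (a point): centre of the upper face of the sprung collar (34 mm in diameter, 16 mm high) round the post: 52 mm above the table when free, 40 mm when the flange is on the stops
- plunger (a joint): how far the collar is pressed down, m: 0 free, 0.012 when the flange is on the stop pillars. The spring pushes up with about 4 N at 0 and 10 N at 0.012, more than the holder's weight, so the unheld holder rests at the upper end
- beaker: bystander: clear beaker, 66 mm wide, 80 mm high, standing loose beyond the work; origin at the centre of its underside
- stain_bottle: bystander: small brown dropper bottle with a black cap, 27 mm wide, 62 mm high, standing loose; origin at the centre of its underside
- vial: bystander: small clear glass vial with a white cap, 23 mm wide, 59 mm high, standing loose; origin at the centre of its underside
There are look-alikes about, which are no part of the job. What is shaped like the holder but red is not meant.

How it is judged (in metres and radians):
On the way:
1. the holder is threaded on the post, hub up, its underside below the post's tip and still above the stops (horizontal distance between holder and jig below 0.005 m and angle between holder's own z axis and vertical below 0.15 rad and z of holder in the frame of jig between 0.044 and 0.082 m), for 0.1 s.
At the end, for the whole second after the job is handed in: The holder is on the post, hub up (within 5 mm of its axis, tilted less than 0.03 rad), its underside less than 41.5 mm above the table, the collar pressed more than 10.5 mm, the flange bearing on the stop pillars with more than 2 N, at rest, and the gripper's fingers still on it, holding it down (horizontal distance between holder and jig below 0.005 m and angle between holder's own z axis and vertical below 0.03 rad and z of holder in the frame of jig below 0.0415 m and value of joint plunger above 0.0105 m and contact force between holder and stops above 2 N and contact force between the fingers and holder above 1 N and linear speed of holder below 0.02 m/s); the arm keeps its last pose, push and grip.
It fails at once if the beaker was shifted or knocked over (distance of beaker from where it was at the start of the episode above 0.03 m or angle between beaker's own z axis and vertical above 0.5 rad).
It fails at once if the dropper bottle was shifted or knocked over (distance of stain_bottle from where it was at the start of the episode above 0.03 m or angle between stain_bottle's own z axis and vertical above 0.5 rad).
It fails at once if the vial was shifted or knocked over (distance of vial from where it was at the start of the episode above 0.03 m or angle between vial's own z axis and vertical above 0.5 rad).
It also fails if it takes over 48 s, if anything falls off the work surface, if the arm or the gripper's body presses on something with over 40 N, if the wrist force passes 120 N, or if a joint passes its speed limit or range.

### The arm

A 6-joint arm with a two-finger parallel gripper is mounted at the origin on a cart in front of the work surface, level with it; the furniture and walls round the work are solid. World frame = base frame: x ahead of the robot, y to its left, z up, the work surface at z = 0. Lengths are in mm, angles in rad, forces in N, time in s.
With the tool pointing down it reaches from about 225 to 875 mm from the base axis. Payload 3.4 kg.
Tool frame: the origin (TCP) lies on the centre line of the jaws, within the pads' length; the fingertips stand 14 mm ahead of it and the grasp point (between the pads) lies 5 mm behind it; z points along the fingers, y is the line along which they close (so a half turn about z gives the same grasp; the last joint's range is limited). The gripper opens to 85 mm and grips with 20 to 120 N. Pads are 22 mm wide; open, the fingers measure 114 mm over their backs; the gripper's body (76 mm by 85 mm) begins 54 mm behind the grasp point. The pads swing forward as they close: fully open they stand 13 mm farther back than shut.
Start: joints at [1.157, 0.276, 1.505, -0, 1.361, -0.121], TCP at [165.982, 550.559, 212.928] pointing down, gripper open.
Joint ranges: [-2.89, 2.89], [-0.75, 2.08], [0.22, 2.7], [-1.18, 4.32], [0.11, 2.71], [-2.7, 2.7]. Speed limits (rad/s): [2.57, 2.57, 3.14, 3.14, 3.14, 3.14].

### API

Orientations are given as a unit quaternion [w, x, y, z].
In Python, from rig import robot gives the robot as it stands.
- The arm moves only by the shell command python3 -m inch 'ROWS' [OPENING] [FORCE]. ROWS is text: rows parted by semicolons, each of 6 numbers parted by spaces: the shift along the tool's x, y, z in units of 60 mm (1.0 is 60 mm), then the turn, a rotation vector about the tool's x, y, z in units of 5 degrees (1.0 is 5 degrees). In form: tx ty tz rx ry rz; .... A call has 1 to 20 rows; each row shifts and turns the commanded pose from where the row before left it, along the tool's axes as they then stand; what a row does not reach is not made up. A row lasts 1/8 s, in which the tool goes at most 62.5 mm and 10.7 degrees, less where a joint would pass 70% of its speed; a pose out of reach is approached as far as the arm can. A call is refused whole if a number of a shift passes 1 or a number of a turn 1, either way. A call with a gripper value outside its range is refused whole. OPENING is the opening, from 0 (shut) to 1 (fully open), set as the call begins (- or left out, the last holds). The fingers move at their own pace and stop on an object; FORCE is the grip in N (left out, the last holds). Time passes only in rows, so rows that do not move let the fingers close. It gives the time, the measured TCP pose, the force, the opening and the grip force at its end, in the units of the state.
- robot.read_state(): the state, without advancing time (a new reading comes with each control period).
- robot.grab_frame(name): name is "side" or "top" or "wrist"; returns a dict with "img" (420x560x3 uint8, red, green, blue), "camera_matrix" (3x3 intrinsics, pixels), "k1" (the pictures are not rectified: a ray, as slopes to the right and down, at radius r is drawn at 1 + k1 r^2 times it, then the intrinsics apply), "R" (3x3) and "t" (3): a world point X has camera coordinates R X + t. Camera axes: x right, y down, z forward; pixel columns grow to the right and rows downward; lengths in mm; the calibration is good to about 2 mm. A picture is of the moment at which its call begins. There is no depth.
- robot.job_done(): hands the job in; it is judged then, once.
The state is a dict: "time": time; "qpos": joint angles; "qvel": joint speeds; "tau": joint torques, N m; "tool_pos": TCP position; "orientation": TCP orientation; "wrist_force": force on the tool from outside, world axes, zero at the start; "moment": the same for the moment, N m; "finger_gap": finger opening in mm; "grasp_force": force on a finger pad.
Only numpy, scipy, OpenCV 4.12 (cv2) and the standard library are available. Lean on these libraries where they do the work, as an engineer would, in place of code of your own. Each camera call takes 0.05 s, during which the arm holds its last target. There are 200 camera calls.

## Working session

There is one attempt and no reset: what is moved stays moved. The work goes in short steps, Python scripts to look and compute and a shell command to move; the robot and the scene stay as the last step left them, time stands still between calls to the robot, and variables do not carry over. Pictures are saved under pics/ and viewed, at most 10 in all, crops included, and the job is handed in when it is done.

```bash
mkdir -p pics; cat > h.py <<'E'
import numpy as np, cv2
from rig import robot
from scipy.spatial.transform import Rotation as Ro
def grab(n,save=None):
    f=robot.grab_frame(n)
    if save: cv2.imwrite('pics/'+save,f['img'][:,:,::-1])
    return f
def ray(f,u,v):
    K=np.array(f['camera_matrix']); k=f['k1']
    d=np.array([(u-K[0,2])/K[0,0],(v-K[1,2])/K[1,1]]); p=d.copy()
    for _ in range(30): p=d/(1+k*(p@p))
    R=np.array(f['R']); t=np.array(f['t'])
    return -R.T@t, R.T@np.array([p[0],p[1],1])
def onz(f,u,v,z):
    c,d=ray(f,u,v); return c+d*(z-c[2])/d[2]
def tri(rays):
    A=np.zeros((3,3));b=np.zeros(3)
    for c,d in rays:
        d=d/np.linalg.norm(d);P=np.eye(3)-np.outer(d,d);A+=P;b+=P@c
    x=np.linalg.solve(A,b)
    return x,[np.linalg.norm(np.cross(x-c,d/np.linalg.norm(d))) for c,d in rays]
def proj(f,X):
    K=np.array(f['camera_matrix']);p=np.array(f['R'])@np.array(X)+np.array(f['t']);p=p[:2]/p[2];p=p*(1+f['k1']*(p@p))
    return K[0,0]*p[0]+K[0,2],K[1,1]*p[1]+K[1,2]
def delta(x,y,z):
    "shift in tool axes, units of 60mm, to reach world TCP"
    s=robot.read_state();q=s['orientation'];R=Ro.from_quat([q[1],q[2],q[3],q[0]]).as_matrix()
    return (R.T@(np.array([x,y,z])-s['tool_pos'])/60).round(3),R.round(3)
E
python3 - <<'E'
from h import *
fs=[grab(n) for n in('side','top','wrist')]
cv2.imwrite('pics/a_top.png',fs[1]['img'][:,:,::-1]);cv2.imwrite('pics/a_side.png',fs[0]['img'][:,:,::-1]);cv2.imwrite('pics/a_wrist.png',fs[2]['img'][:,:,::-1])
for f in fs: print(ray(f,280,210))
s=robot.read_state();print(s['orientation'],s['time'],s['wrist_force'],s['finger_gap'])
E
```

```text
(array([ 597.80765468, -920.55624797,  742.58183507]), array([-0.01565578,  0.80372907, -0.59502352]))
(array([ 407.05787537,  -53.71009253, 1118.39225274]), array([ 0.16463159, -0.00455728, -0.98643119]))
(array([ 86.52233738, 574.00365968, 373.01112727]), array([ 0.31231953, -0.09690415, -0.94502327]))
[-1.87684641e-04  1.45891920e-01  9.89300291e-01 -6.67925274e-04] 0.15 [0.21925974 0.48855891 0.223584  ] 85.3075543041692
```

View pics/a_top.png

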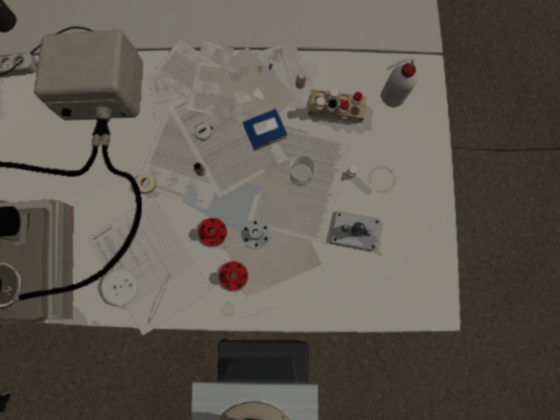

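View pics/a_side.png

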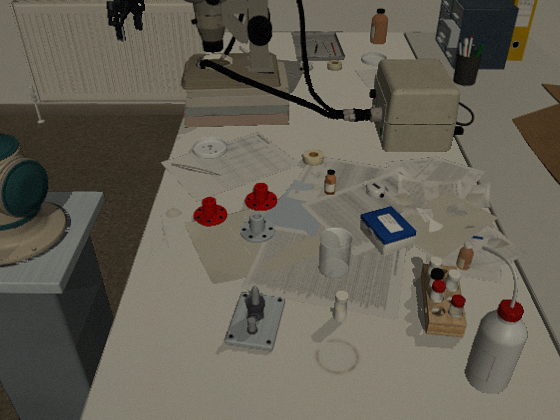

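The top view shows the holder (grey, four holes) at about (256,234), the red look-alikes at (212,232) and (233,276), and the jig at (357,230). The beaker is at (302,170), the vial at (352,172) and the bottle at (199,168). The side view has the holder at (257,228), the jig at (255,320), and the gripper at top left (125,15), beyond the microscope.

```bash
python3 - <<'E'
from h import *
T=grab('top');S=grab('side')
def t(n,a,b): 
    x,e=tri([ray(T,*a),ray(S,*b)]);print(n,x.round(1),np.round(e[0],1))
t('hub',(256,234),(257,217));t('tip',(359,229),(255,288));t('beaker base',(302,172),(335,272));t('vial',(352,172),(342,294));t('bottle',(199,167),(330,173))
t('red1',(212,232),(261,186));t('red2',(233,276),(210,201))
for n,(u,v) in dict(hosecorner=(140,200),hoseend=(25,297),box=(141,115),micro=(72,320),lens=(5,285)).items(): print(n,[onz(T,u,v,z)[:2].round(0) for z in(0,100,200)])
s=robot.read_state()
for f in (T,S): print('tcp px',np.round(proj(f,s['tool_pos'])),'base',np.round(proj(f,[0,0,0])))
# crops
a=cv2.resize(T['img'][200:270,230:400],None,fx=4.5,fy=4.5,interpolation=cv2.INTER_CUBIC)
b=cv2.resize(S['img'][200:360,210:310],None,fx=3.2,fy=3.2,interpolation=cv2.INTER_CUBIC)
print(a.shape,b.shape)
c=np.clip(a.astype(float)*1.6,0,255).astype(np.uint8);cv2.imwrite('pics/b_top.png',c[:,:,::-1])
c=np.clip(b.astype(float)*1.3,0,255).astype(np.uint8);cv2.imwrite('pics/b_side.png',c[:,:,::-1])
E
```

```text
hub [528.    1.2  40.8] 3.0
tip [ 538.5 -250.8   79.9] 2.5
beaker base [ 694.7 -117.    -4.6] 3.7
vial [ 688.6 -240.5   55.7] 3.6
bottle [692.9 149.2  57.6] 0.5
red1 [531.4 111.5  45.4] 3.5
red2 [422.3  55.8  43.1] 2.6
hosecorner [array([616., 316.]), array([597., 283.]), array([578., 250.])]
hoseend [array([347., 623.]), array([352., 562.]), array([358., 502.])]
box [array([857., 332.]), array([817., 297.]), array([776., 263.])]
micro [array([294., 482.]), array([304., 434.]), array([314., 386.])]
lens [array([376., 686.]), array([379., 620.]), array([381., 554.])]
tcp px [ -1. 383.] base [253. 444.]
tcp px [132.  46.] base [ 15. 231.]
(315, 765, 3) (512, 320, 3)
```

View pics/b_top.png

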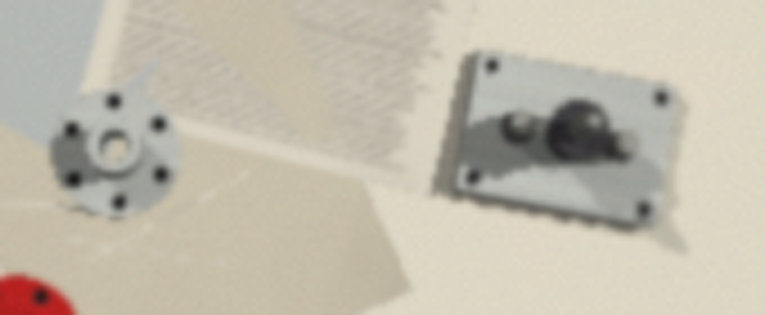

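View pics/b_side.png

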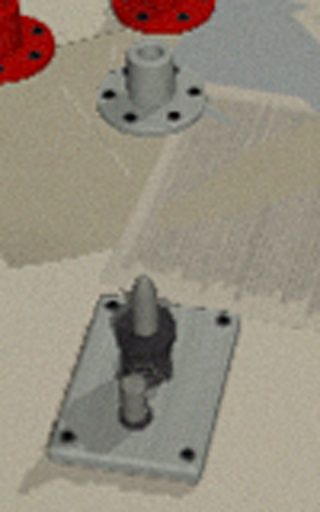

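The holder is near (528,1), the jig near (538,-251), and the microscope is at x>290, y>430. I'll first retract around the microscope, then move over the holder.

```bash
python3 -m inch '-0.16 -0.717 -0.29 0 0 0;-0.16 -0.717 -0.29 0 0 0;-0.16 -0.717 -0.29 0 0 0;-0.16 -0.717 -0.29 0 0 0;-0.16 -0.717 -0.29 0 0 0;0 0 0 0 0 0'; python3 -m inch '-0.685 -0.367 0.1 0 0 0;-0.685 -0.367 0.1 0 0 0;-0.685 -0.367 0.1 0 0 0;-0.685 -0.367 0.1 0 0 0;-0.685 -0.367 0.1 0 0 0;-0.685 -0.367 0.1 0 0 0;-0.685 -0.367 0.1 0 0 0;-0.685 -0.367 0.1 0 0 0;-0.685 -0.367 0.1 0 0 0;-0.685 -0.367 0.1 0 0 0;0 0 0 0 0 0;0 0 0 0 0 0'
python3 - <<'E'
from h import *
f=grab('wrist','c_wrist.png');np.save('pics/c.npy',f,allow_pickle=True)
for n,X in dict(hub=(528,1,44),tip=(538,-250,90)).items(): print(n,proj(f,X))
E
```

```text
time: 1.0
tool_pos: [149.6, 329.0, 301.5]
orientation: [0.001, 0.147, 0.989, 0.001]
wrist_force: [0.2, 0.1, -1.0]
finger_gap: 85.0
grasp_force: 0.0
time: 2.5
tool_pos: [479.5, 1.9, 239.1]
orientation: [-0.001, 0.146, 0.989, 0.0]
wrist_force: [-0.2, -0.4, -0.1]
finger_gap: 85.3
grasp_force: 0.0
hub (np.float64(292.64785025998174), np.float64(215.84192131561855))
tip (np.float64(64.66475220347272), np.float64(305.1579856757978))
```

View pics/c_wrist.png

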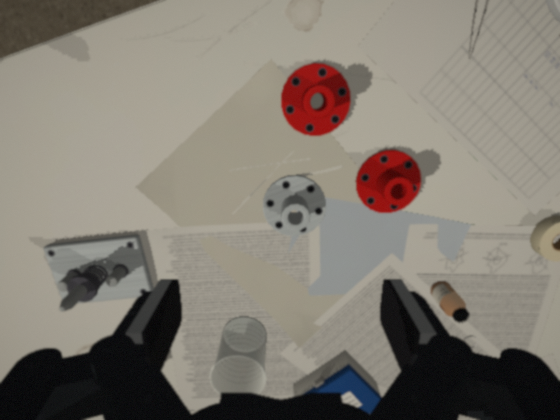

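The wrist view has the hub rim at about (294,215), as predicted, and the jig post tip at lower left at about (68,303). I'll shift toward the jig for a second view.

```bash
python3 -m inch '-0.24 -0.8 0 0 0 0;-0.24 -0.8 0 0 0 0;-0.24 -0.8 0 0 0 0;0 0 0 0 0 0;0 0 0 0 0 0' | head -2
python3 - <<'E'
from h import *
f=grab('wrist');np.save('pics/d.npy',f,allow_pickle=True)
g=np.load('pics/c.npy',allow_pickle=True).item()
H=(528,1,44);P=(538,-250,90)
out=[]
for k in (g,f):
  for X in (H,P):
    u,v=np.round(proj(k,X)).astype(int);print(u,v)
    im=cv2.copyMakeBorder(k['img'],60,60,60,60,cv2.BORDER_CONSTANT)
    c=im[v+60-45:v+60+45,u+60-60:u+60+60]
    out.append(np.clip(cv2.resize(c,(400,300),interpolation=cv2.INTER_CUBIC).astype(float)*1.4,0,255))
im=np.vstack([np.hstack(out[:2]),np.hstack(out[2:])]).astype(np.uint8)
cv2.imwrite('pics/d.png',im[:,:,::-1])
E
```

```text
time: 3.18
tool_pos: [479.2, -147.7, 240.1]
293 216
65 305
430 177
199 268
```

View pics/d.png

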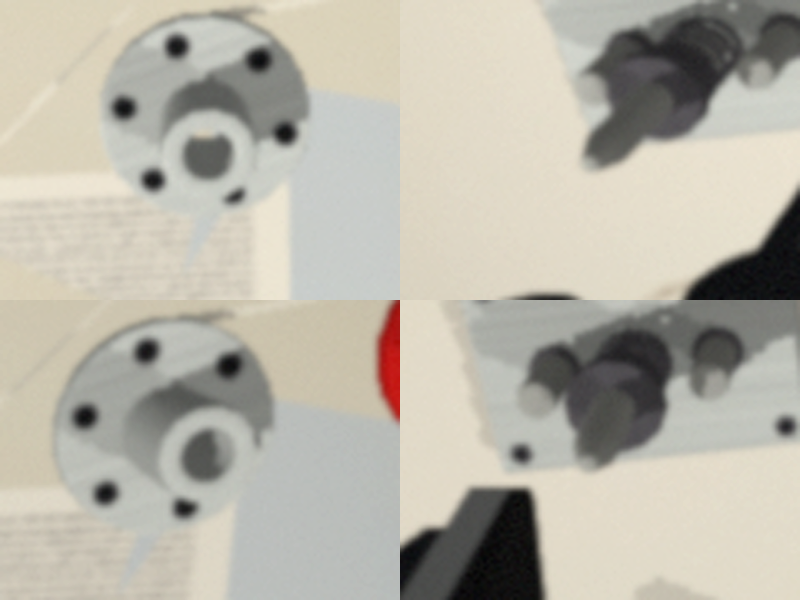

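The four crops show the hub rim centre at (295.4,215.4) and (432.1,177.6) in the two full frames, and the post tip at (62.5,308.5) and (195.4,271.6). The pillar tops are at (63,287)/(113,282.5) in the first and (180,252.4)/(232.6,248) in the second.

```bash
python3 - <<'E'
from h import *
f=np.load('pics/d.npy',allow_pickle=True).item();g=np.load('pics/c.npy',allow_pickle=True).item()
def t(n,a,b):
    x,e=tri([ray(g,*a),ray(f,*b)]);print(n,x.round(1),np.round(e,1))
t('hub',(295.4,215.4),(432.1,177.6));print(onz(g,295.4,215.4,44),onz(f,432.1,177.6,44))
t('tip',(62.5,308.5),(195.4,271.6));print(onz(g,62.5,308.5,90),onz(f,195.4,271.6,90))
t('pL',(63,287),(180,252.4));t('pR',(113,282.5),(232.6,248))
a=onz(f,180,252.4,40);b=onz(f,232.6,248,40);print(a,b,(a+b)/2)
# flange outline: grey mask fit in f; and hub/flange circle
for k,c in((g,(293,205)),(f,(425,170))):
    im=k['img'].astype(int);m=((im[:,:,0]-im[:,:,2])<8).astype(np.uint8)*255
    y,x=c;
print(delta(528,1,150))
E
```

```text
hub [529.8   3.8  41.8] [0.6 0.6]
[528.37100383   3.98600486  44.        ] [529.67031773   3.13549938  44.        ]
tip [ 541.8 -255.9   88.1] [0.1 0.1]
[ 541.01436604 -254.17571447   90.        ] [ 540.89318621 -255.05793676   90.        ]
pL [ 536.4 -284.2   39.7] [0.7 0.7]
pR [ 548.7 -225.2   38.5] [0.4 0.4]
[ 535.51178782 -283.93038461   40.        ] [ 547.54841274 -224.72751171   40.        ] [ 541.53010028 -254.32894816   40.        ]
(array([-0.067,  2.601,  1.504]), array([[-0.958,  0.287,  0.   ],
       [ 0.287,  0.958,  0.001],
       [ 0.   ,  0.001, -1.   ]]))
```

Hub at (529,3.6) with its rim at about 42 mm, jig axis at (541,-254.5). The measured heights agree with the text. Now above the holder.

```bash
python3 -m inch '-0.02 0.66 0.4 0 0 0;-0.02 0.66 0.4 0 0 0;-0.02 0.66 0.5 0 0 0;-0.02 0.66 0.5 0 0 0;0 0 0 0 0 0;0 0 0 0 0 0' | head -3
python3 - <<'E'
from h import *
f=grab('wrist','e.png');print(proj(f,(529,3.6,44)),delta(529,3.6,27)[0],robot.read_state()['tool_pos'])
E
```

```text
time: 3.98
tool_pos: [529.9, 2.1, 132.5]
orientation: [0.0, 0.145, 0.989, -0.0]
(np.float64(282.35501096343745), np.float64(203.8717551949455)) [0.033 0.03  1.765] [530.21216104   1.36733643 132.88465616]
```

View pics/e.png

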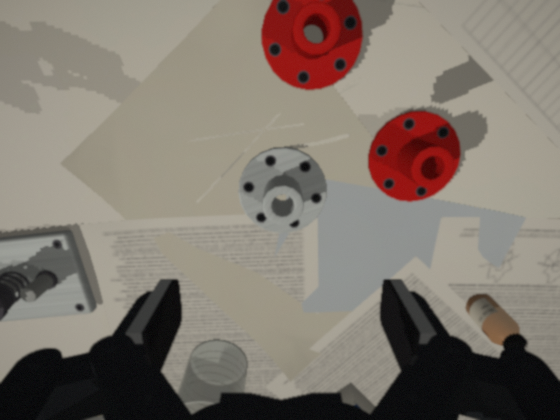

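The hub rim appears at (283,205) against a predicted (282,204), so the position is confirmed. Descending and gripping, then a wrist-force reading.

```bash
python3 -m inch '0.01 0.01 0.4 0 0 0;0.01 0.01 0.4 0 0 0;0.01 0.01 0.4 0 0 0;0 0 0.3 0 0 0;0 0 0.26 0 0 0;0 0 0 0 0 0;0 0 0 0 0 0'; python3 -m inch '0 0 0 0 0 0;0 0 0 0 0 0;0 0 0 0 0 0;0 0 0 0 0 0;0 0 0 0 0 0;0 0 0 0 0 0;0 0 0 0 0 0;0 0 0 0 0 0' 0 90
```

```text
time: 4.9
tool_pos: [529.6, 2.8, 27.5]
orientation: [0.001, 0.146, 0.989, 0.0]
wrist_force: [0.3, 0.1, 0.9]
finger_gap: 85.6
grasp_force: 0.0
time: 5.9
tool_pos: [528.7, 3.5, 26.3]
orientation: [-0.0, 0.146, 0.989, 0.0]
wrist_force: [-0.5, -0.3, 1.1]
finger_gap: -0.1
grasp_force: 0.0
```

The gap went to 0, so the fingers missed the hub. Looking.

```bash
python3 - <<'E'
from h import *
f=grab('wrist');S=grab('side');T=grab('top')
a=cv2.resize(f['img'],(400,300));b=cv2.resize(S['img'][150:300,180:380],(400,300),interpolation=cv2.INTER_CUBIC);c=cv2.resize(T['img'][165:285,180:340],(400,300),interpolation=cv2.INTER_CUBIC)
im=np.vstack([np.hstack([a,b]),np.hstack([c,c*0])]);cv2.imwrite('pics/f.png',np.clip(im[:,:,::-1]*1.3,0,255).astype(np.uint8))
print(proj(f,(529,3.6,44)))
E
```

```text
(np.float64(281.2291169207605), np.float64(278.29170726812225))
```

View pics/f.png

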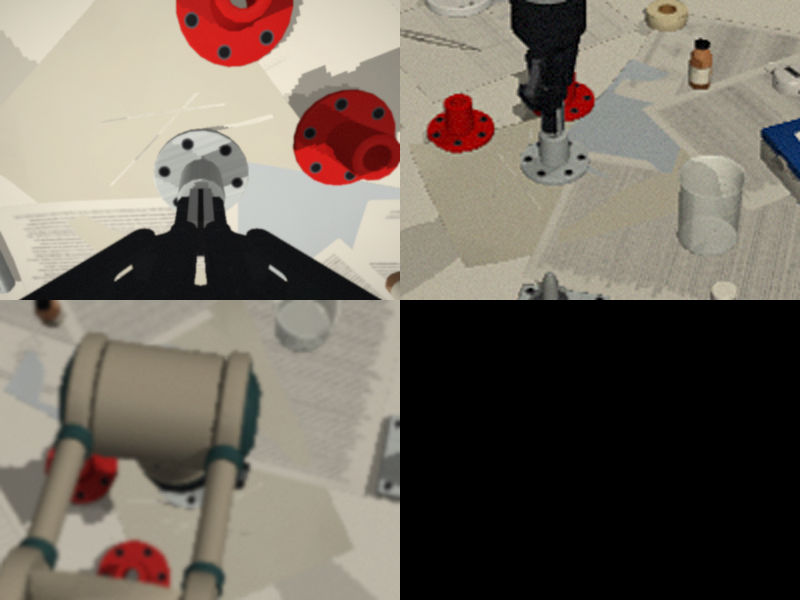

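```bash
python3 - <<'E'
from h import *
f=grab('wrist');S=grab('side');s=robot.read_state();p=np.array(s['tool_pos']);print(p,s['finger_gap'],s['wrist_force'],s['qpos'])
for z in (0,12,26,44,58): print(z,np.round(proj(S,(529,3.6,z))),np.round(proj(f,(529,3.6,z))))
np.save('pics/f.npy',f,allow_pickle=True)
im=f['img'].astype(int).sum(2)
print(im[225:300:3,262:302:3])
im=S['img'].astype(int).sum(2)
print(im[196:244:2,244:272:2])
E
```

```text
[528.72355316   3.50452266  26.29907687] 0.05742947461417734 [-0.72751333 -0.33222516 -0.60479596] [-1.25082682e-01  3.82150727e-01  1.86908521e+00  1.30991292e-04
  8.90330261e-01 -1.40318624e+00]
0 [257. 232.] [281. 240.]
12 [257. 227.] [281. 249.]
26 [256. 222.] [281. 260.]
44 [256. 215.] [281. 278.]
58 [256. 210.] [281. 295.]
[[415 410 369 252 229 219 221 218 216 226 248 286 312 312]
 [392 304 230 215 217 213 216 212 218 217 220 220 255 306]
 [281 242 215 214 214 215 217 215 212 214 213 221 221 251]
 [262 239 220 222 215 218 220 215 214 219 215 221 220 228]
 [255 233 223 217 215 215 221 217 215 217 217 224 225 223]
 [253 232 222 214 215 219 219 215 216 217 219 222 223 225]
 [248 233 222 221 215 217 220 220 212 219 217 226 224 227]
 [247 232 221 218 215 220 221 217 213 217 213 221 227 223]
 [243 230 219 221 222 233 246 253 227 224 217 220 225 228]
 [245 239 298 361 370 394 401 328 310 299 264 245 237 229]
 [295 374 420 395 317 272 274 273 276 275 307 314 311 257]
 [413 416 406 392 263 248 250 252 251 245 303 317 311 309]
 [416 411 384 286 249 244 245 248 242 249 278 306 307 310]
 
[... 1424 characters left out ...]
9 339 176 253 336 338 337 307 260 213 341 339 339]
 [262 311 193 156 257 284 305 316 294 277 161 318 330 331]
 [338 331 340 203 255 283 290 317 299 275 236 341 338 337]
 [333 321 339 173 257 296 312 305 297 277 231 341 356 327]
 [121 306 320 208 247 284 312 303 292 260 235 349 239   0]
 [118 269 271 218 247 275 308 304 296 268 305 335 360 303]
 [268 281 281 280 244 285 306 298 300 311 322 345 340 331]
 [287 274 285 259 274 284 276 284 339 311 295 342 338 325]
 [281 285 194   0 143 284 313 326 332 197  31 250 336 312]
 [238 288 286 228 299 350 342 329 329 334 351 359 302 258]
 [335 298 257 299 339 342 346 348 355 313 306 316 326 352]
 [351 339 344 343 300 294 303 312 301 345 381 374 335 327]]
```

```bash
python3 -m inch '0 0 -0.5 0 0 0;0 0 -0.5 0 0 0;0 0 -0.5 0 0 0;0 0 0 0 0 0;0 0 0 0 0 0'|head -4
python3 - <<'E'
from h import *
f=grab('wrist');S=grab('side');p=np.array(robot.read_state()['tool_pos']);print(p,-np.array(f['R']).T@f['t']-p)
a=cv2.resize(f['img'][200:350,190:390],(400,300),interpolation=cv2.INTER_CUBIC);b=cv2.resize(S['img'][150:240,200:320],(400,300),interpolation=cv2.INTER_CUBIC)
cv2.imwrite('pics/g.png',np.clip(np.hstack([a,b])[:,:,::-1]*1.5,0,255).astype(np.uint8))
for d in (-30,-14,0,18): print(d,np.round(proj(S,p+[0,0,d])),np.round(proj(f,p+[0,0,d])))
print(np.round(proj(S,(529,3.6,44))),np.round(proj(f,(529,3.6,44))))
E
```

```text
time: 6.78
tool_pos: [528.0, 3.6, 115.6]
orientation: [-0.001, 0.146, 0.989, 0.0]
wrist_force: [0.6, 0.2, -0.5]
[527.62970412   3.61147929 115.00253086] [-78.77391404  23.61664465 161.57084649]
-30 [255. 200.] [281. 236.]
-14 [255. 193.] [281. 247.]
0 [254. 188.] [281. 259.]
18 [254. 180.] [281. 277.]
[256. 215.] [281. 214.]
```

View pics/g.png

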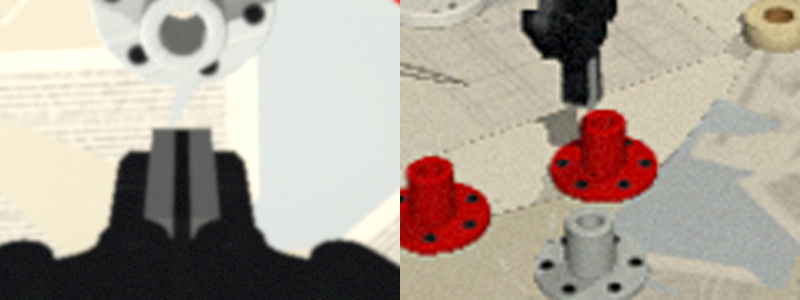

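Both views put the shut fingertips about 17 mm above the reported TCP (side view v=181 against a projected 194 for TCP−14). So in this set-up the tips stand about 31 mm further back than stated, and the jaws closed just above the hub. Nothing was touched. I'll correct by descending 30 mm deeper, with a force check.

```bash
python3 -m inch '0 0 0 0 0 0;0 0 0 0 0 0;0 0 0 0 0 0;0 0 0 0 0 0;-0.02 0 0.4 0 0 0;0 0 0.4 0 0 0;0 0 0.4 0 0 0;0 0 0.3 0 0 0;0 0 0 0 0 0' 1; python3 -m inch '0 0 0.15 0 0 0;0 0 0.15 0 0 0;0 0 0.1 0 0 0;0 0 0 0 0 0;0 0 0 0 0 0'
```

```text
time: 8.0
tool_pos: [528.7, 3.3, 25.1]
orientation: [-0.002, 0.146, 0.989, 0.0]
wrist_force: [0.0, -0.2, 0.8]
finger_gap: 85.5
grasp_force: 0.0
time: 8.62
tool_pos: [530.1, 3.1, 2.4]
orientation: [0.0, 0.146, 0.989, 0.0]
wrist_force: [-1.2, 0.6, 0.5]
finger_gap: 85.2
grasp_force: 0.0
```

```bash
python3 -m inch '0 0 0.09 0 0 0;0 0 0 0 0 0;0 0 0 0 0 0'|grep -E 'pos|force'; python3 -m inch '0 0 0 0 0 0;0 0 0 0 0 0;0 0 0 0 0 0;0 0 0 0 0 0;0 0 0 0 0 0;0 0 0 0 0 0;0 0 0 0 0 0' 0 90
```

```text
tool_pos: [529.8, 3.2, -3.1]
wrist_force: [0.8, 0.5, -0.6]
grasp_force: 0.0
time: 9.88
tool_pos: [530.0, 3.2, -2.6]
orientation: [0.0, 0.146, 0.989, 0.0]
wrist_force: [-1.0, -0.6, 5.5]
finger_gap: 30.1
grasp_force: 88.5
```

Gripped (88 N, gap 30). Lifting, then carrying to above the post.

```bash
python3 -m inch '0 0 -0.25 0 0 0;0 0 -0.4 0 0 0;0 0 -0.5 0 0 0;0 0 -0.5 0 0 0;0 0 -0.35 0 0 0;0 0 0 0 0 0;0 0 0 0 0 0'; python3 -m inch '-0.235 -0.677 0 0 0 0;-0.235 -0.677 0 0 0 0;-0.235 -0.677 0 0 0 0;-0.235 -0.677 0 0 0 0;-0.235 -0.677 0 0 0 0;-0.235 -0.677 0 0 0 0;0 0 0 0 0 0;0 0 0 0 0 0;0 0 0 0 0 0'
python3 - <<'E'
from h import *
S=grab('side');f=grab('wrist');T=grab('top');p=np.array(robot.read_state()['tool_pos'])
a=cv2.resize(f['img'],(400,300));b=cv2.resize(S['img'][210:360,180:380],(400,300),interpolation=cv2.INTER_CUBIC)
b2=cv2.resize(S['img'][260:335,210:310],(400,300),interpolation=cv2.INTER_CUBIC);a2=cv2.resize(f['img'][140:290,180:380],(400,300),interpolation=cv2.INTER_CUBIC)
cv2.imwrite('pics/h.png',np.clip(np.vstack([np.hstack([a,b]),np.hstack([a2,b2])])[:,:,::-1]*1.4,0,255).astype(np.uint8))
np.save('pics/h.npy',[f,S],allow_pickle=True)
print(p,'tip',proj(S,(541.2,-254.7,90)),proj(f,(541.2,-254.7,90)),'hubtop',proj(S,(p[0],p[1],p[2]+47)),proj(f,(p[0],p[1],p[2]+47)),'und',proj(S,(p[0],p[1],p[2]+3)),proj(f,(p[0],p[1],p[2]+3)))
print(delta(541.2,-254.7,p[2])[0])
E
```

```text
time: 10.75
tool_pos: [529.0, 3.2, 116.2]
orientation: [-0.001, 0.146, 0.989, 0.0]
wrist_force: [-0.8, 0.1, -1.9]
finger_gap: 30.2
grasp_force: 89.1
time: 11.88
tool_pos: [540.0, -253.2, 116.2]
orientation: [-0.001, 0.145, 0.989, 0.001]
wrist_force: [0.5, -0.5, -2.6]
finger_gap: 30.1
grasp_force: 89.5
[ 540.50651526 -253.55578424  116.87152247] tip (np.float64(254.80396473702208), np.float64(285.6266387329863)) (np.float64(278.8094578397593), np.float64(241.3024109461226)) hubtop (np.float64(252.85166408991782), np.float64(252.18534713472832)) (np.float64(280.45523677192244), np.float64(317.890091375555)) und (np.float64(253.81004534090374), np.float64(272.2145217261458)) (np.float64(280.3798970991142), np.float64(263.90422796353755))
[-0.017 -0.015 -0.   ]
```

View pics/h.png

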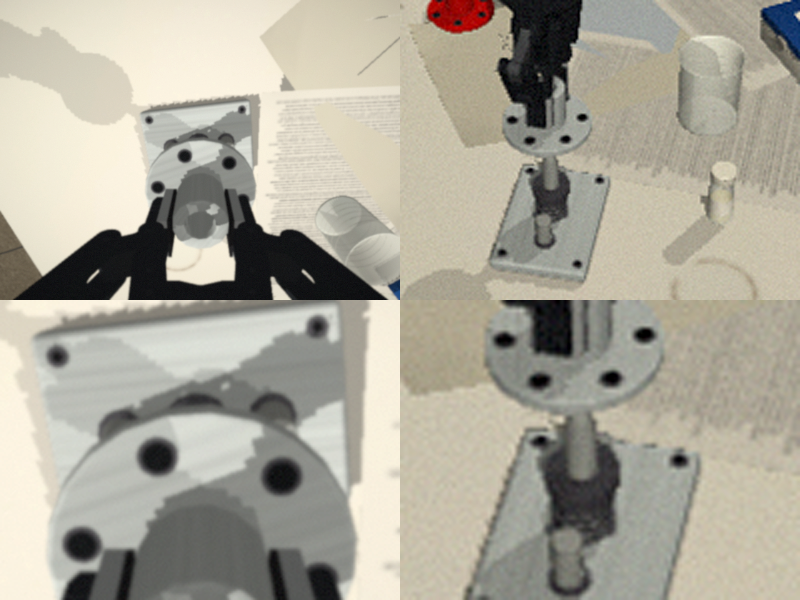

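The holder is level above the post. In the side view the flange spans u=231.5–276 (centre 253.8, as predicted) and the post is at u≈255. In the wrist view the flange spans u=204–358 with its near edge at v≈197.5. Checking the remaining offset numerically.

```bash
python3 - <<'E'
from h import *
f,S=np.load('pics/h.npy',allow_pickle=True);p=np.array([540.5,-253.55,116.87]);th=np.linspace(0,2*np.pi,361)
for dz in (3,11):
  for n,k in(('side',S),('wrist',f)):
    q=np.array([proj(k,p+[38*np.cos(a),38*np.sin(a),dz]) for a in th]);print(dz,n,'u',q[:,0].min().round(1),q[:,0].max().round(1),'v',q[:,1].min().round(1),q[:,1].max().round(1))
print(delta(541.2,-254.7,p[2])[0])
E
```

```text
3 side u 230.9 276.7 v 257.1 288.4
3 wrist u 204.6 356.2 v 191.0 327.0
11 side u 230.6 276.6 v 253.5 284.8
11 wrist u 201.2 359.6 v 195.9 336.9
[-0.017 -0.015  0.   ]
```

Observed and predicted outlines agree within about 1 mm. Small correction, then thread on.

```bash
python3 -m inch '-0.017 -0.018 0 0 0 0;0 0 0.2 0 0 0;0 0 0.2 0 0 0;0 0 0.1 0 0 0;0 0 0.1 0 0 0;0 0 0 0 0 0'; python3 -m inch '0 0 0.1 0 0 0;0 0 0.1 0 0 0;0 0 0.1 0 0 0;0 0 0.1 0 0 0;0 0 0 0 0 0;0 0 0 0 0 0'
```

```text
time: 12.78
tool_pos: [540.9, -255.8, 80.2]
orientation: [-0.001, 0.146, 0.989, 0.0]
wrist_force: [-0.2, -0.0, -2.5]
finger_gap: 29.8
grasp_force: 89.5
time: 13.52
tool_pos: [541.3, -256.0, 56.9]
orientation: [0.0, 0.146, 0.989, 0.0]
wrist_force: [0.7, 1.0, -2.2]
finger_gap: 30.1
grasp_force: 89.5
```

Threaded with almost no side force. Now pressing onto the collar with full grip.

```bash
for i in 1; do python3 -m inch '0 0 0.08 0 0 0;0 0 0.08 0 0 0;0 0 0 0 0 0;0 0 0 0 0 0' - 120|grep -E 'tool_pos|wrist'; python3 -m inch '0 0 0.06 0 0 0;0 0 0.05 0 0 0;0 0 0 0 0 0;0 0 0 0 0 0'|grep -E 'tool_pos|wrist';python3 -m inch '0 0 0.03 0 0 0;0 0 0 0 0 0;0 0 0 0 0 0'|grep -E 'tool_pos|wrist'; done
```

```text
tool_pos: [541.4, -256.1, 47.8]
wrist_force: [0.3, 0.3, 1.3]
tool_pos: [541.5, -256.1, 41.0]
wrist_force: [-1.0, 0.4, 5.4]
tool_pos: [541.5, -256.1, 39.4]
wrist_force: [-1.6, 0.1, 7.3]
```

```bash
python3 -m inch '0 0 0.025 0 0 0;0 0 0 0 0 0;0 0 0 0 0 0'|grep -E 'tool_pos|wrist'; python3 -m inch '0 0 0.025 0 0 0;0 0 0 0 0 0;0 0 0 0 0 0'|grep -E 'tool_pos|wrist';python3 -m inch '0 0 0.02 0 0 0;0 0 0 0 0 0;0 0 0 0 0 0'|grep -E 'tool_pos|wrist|orient'
```

```text
tool_pos: [541.5, -256.1, 38.0]
wrist_force: [-0.3, 0.5, 7.3]
tool_pos: [541.5, -256.2, 37.6]
wrist_force: [-2.9, 1.4, 12.3]
tool_pos: [541.6, -256.2, 37.5]
orientation: [0.001, 0.146, 0.989, -0.0]
wrist_force: [-3.4, 1.5, 19.0]
```

The stops are reached: the force rises steeply at TCP 37.6, as expected from the grasp. Slightly firmer, check that it is steady, and hand in.

```bash
python3 -m inch '0 0 0.025 0 0 0;0 0 0 0 0 0;0 0 0 0 0 0;0 0 0 0 0 0;0 0 0 0 0 0;0 0 0 0 0 0'; python3 -m inch '0 0 0 0 0 0;0 0 0 0 0 0;0 0 0 0 0 0;0 0 0 0 0 0'
```

```text
time: 16.77
tool_pos: [541.7, -256.2, 37.4]
orientation: [0.001, 0.146, 0.989, -0.001]
wrist_force: [-6.5, 3.7, 27.2]
finger_gap: 29.4
grasp_force: 121.9
time: 17.27
tool_pos: [541.7, -256.2, 37.5]
orientation: [0.001, 0.146, 0.989, -0.001]
wrist_force: [-6.0, 4.0, 26.5]
finger_gap: 29.2
grasp_force: 121.9
```

```bash
python3 -c "
from rig import robot
print(robot.job_done())"
```

```text
the job is handed in; nothing more can be done
None
```

I handed the job in at about 17 s with the holder threaded hub up on the post and still gripped (122 N), pressed on the stops (wrist reads about 26 N upward, roughly 10 N of it the spring). I steered clear of the beaker, bottle and vial; the verdict was not shown, and the final seating rests on force and position readings, not a picture.

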